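Square up a set of boards and hold a bulldog clip open over its edge

ROBOT

A 6-joint arm with a two-finger parallel gripper is mounted at the origin on the work surface; the furniture and walls round the work are solid. World frame = base frame: x ahead of the robot, y to its left, z up, the work surface at z = 0. Lengths are in m, angles in rad, forces in N, time in s.
With the tool pointing down it reaches from about 0.375 to 0.9 m from the base axis. Payload 3.1 kg.
Tool frame: the origin (TCP) lies midway between the tips of the shut fingers; the grasp point (between the pads) lies robot.grip_depth behind it (robot.grip_depth is the distance from the TCP to the grasp point, in m); z points along the fingers, y is the line along which they close (so a half turn about z gives the same grasp; the last joint's range is limited). The gripper opens to 87 mm and grips with 3 to 60 N. Pads are 19 mm wide; open, the fingers measure 117 mm over their backs; the gripper's body (75 mm by 190 mm) begins 51 mm behind the grasp point.
Start: joints at [-1.353, 0.527, 1.433, -0, 1.181, -0.178], TCP at [0.241, -0.577, 0.223] pointing down, gripper open.
Joint ranges: [-3.08, 3.08], [-0.75, 2.2], [0.22, 2.44], [-1.43, 4.57], [0, 2.65], [-2.85, 2.85]. Speed limits (rad/s): [2.79, 2.79, 3.14, 3.14, 3.14, 3.14].

INTERFACE

Orientations are given as a unit quaternion [x, y, z, w].
In Python, from rig import robot gives the robot as it stands.
- The arm moves only by the tool inch_along, called by a JSON object that holds its "method" and its "body". Schema: {"type":"object","properties":{"ticks":{"type":"array","items":{"type":"array","items":{"type":"array","items":{"type":"number"},"minItems":4,"maxItems":4},"minItems":1,"maxItems":20},"minItems":1,"maxItems":1},"aperture":{"type":"number"},"clamp_n":{"type":"number"},"only":{"type":"string"},"quiet":{"type":"boolean"},"lines":{"type":"string"}},"required":["ticks"],"additionalProperties":false}. ticks is a list that holds a single list of rows (three levels of brackets), with 1 to 20 rows, each of 4 numbers: dx, dy, dz in m, then a turn about the tool's z in rad; each row shifts and turns the commanded pose from where the row before left it, along the tool's axes as they then stand; what a row does not reach is not made up. A row lasts 1/12 s, in which the tool goes at most 0.0417 m and 0.125 rad, less where a joint would pass 70% of its speed; a pose out of reach is approached as far as the arm can. aperture is the finger opening in m, set as the call begins (left out keeps the last). The fingers move at their own pace and stop on an object; clamp_n is the grip in N (left out, the last holds). Time passes only in rows, so rows that do not move let the fingers close. The tool returns the time, the measured TCP pose, the force, the opening and the grip force at its end. only (a regular expression) keeps the lines of the reply that match it, lines (a string "A,B") keeps lines A to B, and quiet returns only ok. Input that does not fit is refused with a message, and nothing moves.
- robot.get_obs(): the state, without advancing time (a new reading comes with each control period).
- robot.camera(name): name is "scene" or "side" or "wrist"; returns a dict with "img" (400x640x3 uint8, red, green, blue), "fx", "fy", "cx", "cy" (pixels), "xyz" and "attitude" of the camera in the world. Camera axes: x right, y down, z forward; pixel columns grow to the right and rows downward; lengths in m; the calibration is good to about 2 mm. A picture is of the moment at which its call begins. There is no depth.
- robot.hand_in(): hands the job in; it is judged then, once.
The state is a dict: "time": time; "q": joint angles; "joint_velocities": joint speeds; "joint_torque": joint torques, N m; "position": TCP position; "tool_rot": TCP orientation; "ft_force": force on the tool from outside, world axes, zero at the start; "moment": the same for the moment, N m; "grip_width": finger opening in m; "grip_force": force on a finger pad.
Only numpy, scipy, OpenCV 4.12 (cv2) and the standard library are available. Lean on these libraries where they do the work, as an engineer would, in place of code of your own. Each camera call takes 0.05 s, during which the arm holds its last target. There are 200 camera calls.

TASK

Three stiff boards stand on edge in the collating stand, sticking out unevenly: push them home so that all three sit flush against the stand's end stop. Then take the big bulldog clip off the top edge of the little desk sign, squeeze its handles so that the jaws gape wide, and bring it down astride the middle of the boards' top edge, one jaw well down on either side of the whole set. Finish while still holding it there, squeezed wide open and touching neither boards nor stand, because I have yet to slip a cover strip in before it may bite; leave everything else on the desk where it is.

Things in the scene. Friction and masses are not known exactly. Their poses are not given: they have to be found in the camera images.
- stand: fixed collating stand; origin at desk level under the middle of its 15 mm wide channel, which runs along its y. Grey base 8 mm thick, 78 mm in x, y = -121 to 85 mm. Two aluminium side walls, y = -50 to 74 mm, outer faces at x = -10.5 and 10.5 mm, tops 73 mm above the desk. The -y end is open. A board that is home has its origin at y = 0, z = 8 mm, its free end at y = -74 mm, its top at z = 113 mm
- stop (a point): middle of the inner face of the stand's end stop, an upright aluminium plate 50 mm wide and 80 mm high that closes the channel's +y end (at y = 74 mm in the stand's frame, 44 mm above the desk)
- board_near: outer board at the stand's -x side, brown cardboard: 148 mm wide (its y), 105 mm high (its z), 4 mm thick (its x), 60 g, on edge in the stand, origin at the centre of its underside. At the start it sticks out of the open -y end by 2 to 42 mm more than when home
- board_mid: middle board, a white pack of leaves: 148 mm wide (its y), 105 mm high (its z), 4 mm thick (its x), 60 g, on edge in the stand, origin at the centre of its underside. At the start it sticks out of the open -y end by 2 to 42 mm more than when home
- board_far: outer board at the stand's +x side, brown cardboard: 148 mm wide (its y), 105 mm high (its z), 4 mm thick (its x), 60 g, on edge in the stand, origin at the centre of its underside. At the start it sticks out of the open -y end by 2 to 42 mm more than when home
- sign: small blank white desk sign, fixed: dark base 62 mm (x) by 110 mm (y), upright white panel 100 mm wide (y) and 3 mm thick (x), top edge 85 mm above the desk. Origin at desk level under the middle of the panel. The clip is parked on the panel's top edge
- clip: steel bulldog clip, about 65 g, mouth down, 68 mm wide along y (hinge axis), 64 mm tall; the frame turns with its -x half. As parked the origin lies midway between the two lips at their lower edge, 10 mm below the panel's top, z up. Grip it from above with the fingers closing along its x, a pad on each handle roll. The spring pushes back with about 7 N at each roll when shut, 12 N when wide open
- clip_jaw (a joint): angle between the clip's halves, rad: 0 as parked on the 3 mm panel, -0.08 shut, 0.85 at the stop. Squeezing the rolls opens it: 64 mm over the rolls' outsides is 0 rad, 53 mm 0.35, 48 mm 0.5, 42 mm 0.69, 38 mm 0.8. Clear width between the lips: 3 mm at 0, 20 mm at 0.5, 26 mm at 0.69, 29 mm at 0.8 rad
- clip_hinge (a point): middle of the hinge axis, 34 mm from the lips; its 10 mm thick barrel is the roof of the mouth. The roll axes are 27 mm above it at 0 rad, 35 mm at 0.69, 36 mm at 0.8, so a clip held by its rolls hangs lower as it opens; the lips are 34 mm below it at 0 rad, 31 mm at 0.8
- roll_a (a point): middle of the axis of the -x handle's end, a smooth round steel roll 6 mm thick and 38 mm long (along y); as parked 61 mm above the lips and 29 mm to -x of the middle
- roll_b (a point): the same on the +x handle, 29 mm to +x of the middle
- lip_a (a point): middle of the lower edge of the -x jaw's lip, a 3 mm thick roll 66 mm long
- lip_b (a point): the same on the +x jaw
- clip_tin: bystander: round open grey tin of paper clips, 70x70x24 mm, origin under its centre
- stapler: bystander: blue stapler, 34x140x53 mm, origin under its centre
- eraser: bystander: blue and white eraser, 20x42x12 mm, origin under its centre, lying between stand and sign
- binder_clip: bystander: small black folding clip, 32x38x36 mm, origin under its centre; not the one to use
- glue_stick: bystander: standing glue stick, 24x24x92 mm, origin under its centre
- mug: bystander: white mug, 92x127x95 mm, origin under its centre
- green_bottle: bystander: small green bottle, 30x30x78 mm, origin under its centre
Things that resemble listed ones, but are neither listed nor needed, are in the scene too. There is more than one size of the clip; the job needs the smaller.

How it is judged:
By the outcome, as a careful person would: the job done as asked, in the order asked, and still so for the second after the job is handed in, while the arm keeps its last pose, push and grip.
It also fails if it takes over 45 s, if anything falls off the work surface, if the arm or the gripper's body presses on something with over 40 N, if the wrist force passes 120 N, or if a joint passes its speed limit or range.

## Working session

There is one attempt and no reset: what is moved stays moved. The work goes in short steps, Python scripts to look and compute and a tool call to move; the robot and the scene stay as the last step left them, time stands still between calls to the robot, and variables do not carry over. Pictures are saved under pics/ and viewed, at most 10 in all, crops included, and the job is handed in when it is done.

```bash
ls; mkdir -p pics
```

Run:
```python
from rig import robot
import cv2, numpy as np
print(robot.grip_depth, robot.get_obs())
for n in ("scene","side"):
    c=robot.camera(n)
    print(n,[c[k] for k in("fx","fy","cx","cy","xyz","attitude")])
    cv2.imwrite(f"pics/{n}0.png",cv2.resize(c["img"][:,:,::-1],(800,500),interpolation=cv2.INTER_CUBIC))
    np.save(f"{n}0.npy",c["img"])
```

```text
pics
0.0187 {'time': 0.0, 'q': array([-1.35352161e+00,  5.28458972e-01,  1.43392017e+00,  4.27130734e-07,
        1.18139582e+00, -1.78539233e-01]), 'joint_velocities': array([ 0.00117385, -0.00043662, -0.00178588, -0.00054872,  0.002021  ,
       -0.00020613]), 'joint_torque': array([-2.01162334e-04, -4.40045035e+01, -1.76589310e+01,  6.32855552e-02,
        5.84521727e-02, -1.53975193e-04]), 'position': array([ 0.24081647, -0.57593756,  0.22157038]), 'tool_rot': array([ 9.80479683e-01,  1.96617397e-01, -2.09344056e-05, -1.09095259e-03]), 'ft_force': array([-0.15087452,  0.3975047 ,  0.15987315]), 'moment': array([ 0.00488842,  0.06186067, -0.03648444]), 'grip_force': 0.0, 'grip_width': 0.08678012914433611}
scene [512.0564360319966, 512.0564360319966, 322.369815787904, 196.65282921020523, array([-0.58220533, -0.59160886,  0.74801443]), array([ 0.74279728, -0.41022691,  0.25361848, -0.46437458])]
side [382.19658690416946, 382.19658690416946, 326.8384345012909, 198.9849574973294, array([ 1.31069076, -0.51797709,  0.6119431 ]), array([ 0.77868422,  0.35469908, -0.22445858, -0.46632371])]
```

View pics/scene0.png

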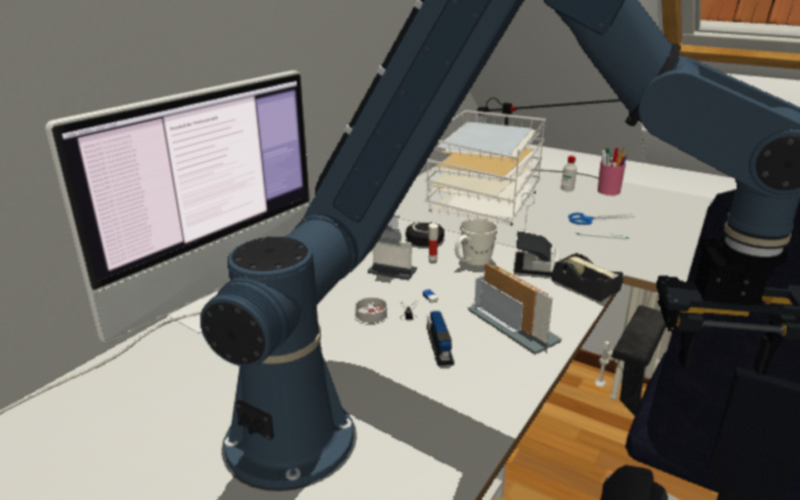

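View pics/side0.png

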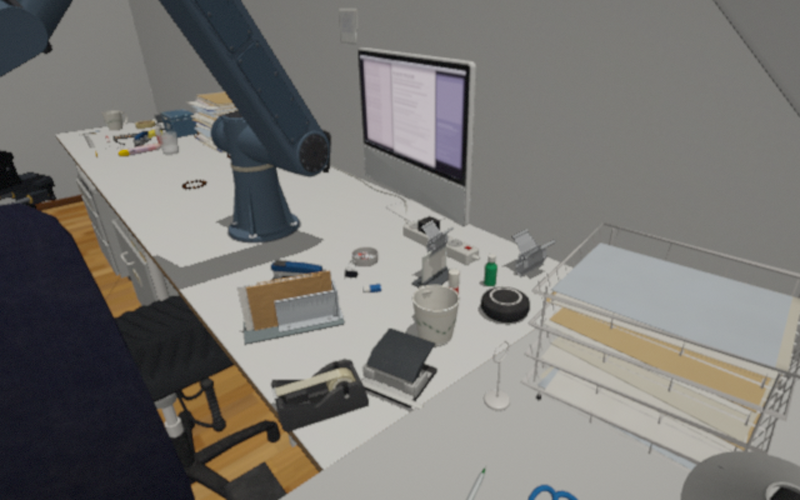

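Run:
```python
import cv2, numpy as np
a=np.load("side0.npy")[:,:,::-1]; b=np.load("scene0.npy")[:,:,::-1]
cv2.imwrite("pics/side1.png",cv2.resize(a[170:290,185:445],None,fx=3,fy=3,interpolation=cv2.INTER_CUBIC))
cv2.imwrite("pics/scene1.png",cv2.resize(b[170:290,280:460],None,fx=4,fy=4,interpolation=cv2.INTER_CUBIC))
```

```text
(no output)
```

View pics/side1.png

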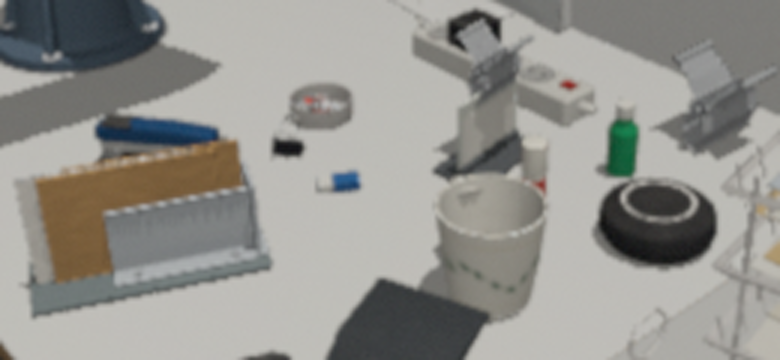

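View pics/scene1.png

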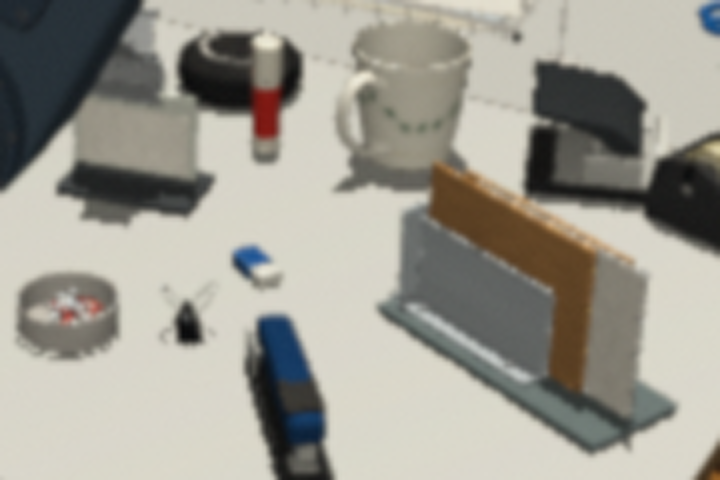

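Candidates for the clip: the one on the sign (side crop 497,55), a bigger one loose on the desk (side crop 715,95), and the small black folding clip (scene crop 188,325). I choose the one on the sign. The stand is at side crop (150,230), with its open end to the left. White sticks out furthest.

Create h.py:
```python
import numpy as np, cv2
from scipy.spatial.transform import Rotation as R
from scipy.optimize import least_squares
CAL={"scene":(512.056,322.37,196.65,[-0.58220533,-0.59160886,0.74801443],[0.74279728,-0.41022691,0.25361848,-0.46437458]),
"side":(382.197,326.84,198.985,[1.31069076,-0.51797709,0.6119431],[0.77868422,0.35469908,-0.22445858,-0.46632371])}
def proj(c,P):
    f,cx,cy,t,q=c; p=R.from_quat(q).inv().apply(np.atleast_2d(P)-t)
    return p[:,:2]/p[:,2:]*f+[cx,cy]
def ray(c,uv,z):
    f,cx,cy,t,q=c; d=R.from_quat(q).apply([(uv[0]-cx)/f,(uv[1]-cy)/f,1]); t=np.array(t)
    return t+d*(z-t[2])/d[2]
def cam(name):
    from rig import robot
    c=robot.camera(name); return c["img"],(c["fx"],c["cx"],c["cy"],c["xyz"],c["attitude"])
def world(p,L):
    L=np.atleast_2d(L)/1000; r=R.from_euler("z",p[2]).apply(L); return r+[p[0],p[1],0]
def fit(obs,p0):
    def f(p): return np.concatenate([(proj(c,world(p,L))[0]-uv) for c,uv,L in obs])
    s=least_squares(f,p0,loss="soft_l1"); return s.x,f(s.x).reshape(-1,2).round(1)
```

Run:
```python
from h import *
A=lambda u,v:np.array([185+(u-1)/3,170+(v-1)/3]); B=lambda u,v:np.array([280+(u-1.5)/4,170+(v-1.5)/4])
S,C=CAL["side"],CAL["scene"]
o=[(S,A(35,313),[39,-121,0]),(S,A(270,268),[39,85,0]),(S,A(270,252),[39,85,8]),(S,A(107,212),[10.5,-50,73]),(S,A(248,190),[10.5,74,73]),
(C,B(380,308),[-39,85,8]),(C,B(593,448),[-39,-121,0]),(C,B(675,408),[39,-121,8]),(C,B(553,290),[-10.5,-50,73]),(C,B(428,218),[-10.5,74,73])]
p,r=fit(o,[.6,-.3,0]); print("stand",p,r.tolist())
# boards: free end offset, by near top corner z=113
for n,c,uv,lx in(("near",C,B(597,253),-4),("mid",C,B(645,270),0),("far",S,A(38,181),4),("mid",S,A(18,180),0)):
    w=ray(c,uv,.113)-[p[0],p[1],0]; print(n,(R.from_euler("z",-p[2]).apply(w)*1000).round(1))
for y in(0,np.pi/2):
  o=[(C,B(78,95),[0,50,85]),(C,B(200,99),[0,-50,85]),(C,B(58,190),[-31,55,4]),(C,B(190,213),[-31,-55,0]),(C,B(213,180),[31,-55,6]),
   (S,A(460,107),[0,-50,85]),(S,A(435,172),[31,-55,4]) if 0 else (S,A(458,165),[0,-50,8]),(S,A(518,130),[0,50,8])]
  print("sign",*fit(o,[.65,.1,y]))
```

```text
stand [ 0.51453808 -0.15716983 -0.40751076] [[-1.3, 0.5], [0.9, -0.0], [0.7, 2.9], [-1.4, -0.9], [-0.1, -2.0], [-0.5, -1.8], [-0.4, 2.1], [1.6, -0.9], [0.1, 0.4], [-0.8, -1.2]]
near [ -5.5 -78.5 113. ]
mid [   3.7 -109.7  113. ]
far [ 14.2 -96.1 113. ]
mid [   7.3 -111.9  113. ]
sign [0.57524015 0.17525575 0.20002137] [[-0.8 -4.3]
 [-0.4 -0.3]
 [-0.6 -0.3]
 [ 0.1  1.2]
 [ 1.3 -1.4]
 [-0.5 -0.9]
 [ 0.3  2.5]
 [-0.8  0.7]]
sign [0.57524014 0.17525575 0.20002179] [[-0.8 -4.3]
 [-0.4 -0.3]
 [-0.6 -0.3]
 [ 0.1  1.2]
 [ 1.3 -1.4]
 [-0.5 -0.9]
 [ 0.3  2.5]
 [-0.8  0.7]]
```

{"method": "inch_along", "body": {"ticks": [[[0, 0, 0, -0.11], [0, 0, 0, -0.11], [0, 0, 0, -0.11], [0, 0, 0, -0.11], [0, 0, 0, -0.11], [0, 0, 0, -0.11], [0, 0, 0, -0.107]]], "aperture": 0, "clamp_n": 10}}

```text
time: 0.68
position: [0.2409, -0.5762, 0.222]
tool_rot: [0.834, 0.551, 0.0, -0.001]
ft_force: [0.2, -0.5, -0.2]
grip_width: 0.0485
grip_force: 0.0
```

{"method": "inch_along", "body": {"ticks": [[[0.035, 0.0085, 0, 0], [0.035, 0.0085, 0, 0], [0.035, 0.0085, 0, 0], [0.035, 0.0085, 0, 0], [0.035, 0.0085, 0, 0], [0.035, 0.0085, 0, 0], [0.035, 0.0085, 0, 0], [0.035, 0.0085, 0, 0], [0.035, 0.0085, 0, 0], [0.035, 0.0085, 0, 0], [0, 0, 0, 0], [0, 0, 0, 0]]]}}

```text
time: 1.68
position: [0.4586, -0.2872, 0.2222]
tool_rot: [0.835, 0.551, -0.0, -0.0]
ft_force: [-0.5, -0.6, -0.6]
grip_width: 0.0004
grip_force: 0.0
```

Run:
```python
from h import *
i,c=cam("wrist"); print(c); cv2.imwrite("pics/w1.png",i[:,:,::-1]);
```

```text
(336.020695847042, 320.4418205402322, 195.41024661808243, array([ 0.49148481, -0.21016361,  0.3848802 ]), array([ 0.96826289, -0.19824679, -0.03098145,  0.14901454]))
```

View pics/w1.png

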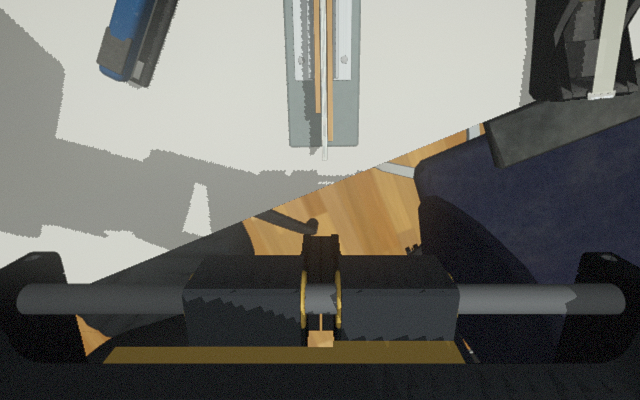

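The wrist view shows the stand base's open end at row 146, columns 290–357, and the white board's end at (324,159). The brown ends are near rows 112 and 139.

Run:
```python
from h import *
c=(336.02,320.44,195.41,[0.49148481,-0.21016361,0.3848802],[0.96826289,-0.19824679,-0.03098145,0.14901454])
p=[.51454,-.15717,-.40751]
def st(w): return (R.from_euler("z",-p[2]).apply(w-[p[0],p[1],0])*1000).round(1)
for n,uv,z in(("baseL",(290,146),.008),("baseR",(357,146),.008),("baseLtop",(286,0),.008),("baseRtop",(361,0),.008),("white",(324.5,159),.113),("nearb",(317.5,112),.113),("farb",(331,139),.113)):
    w=ray(c,uv,z); print(n,w.round(4),st(w))
print("tcp",st(np.array([.4586,-.2872,.2222])))
print(proj(c,[.4586,-.2872,.2222]))
```

```text
baseL [ 0.4359 -0.2524  0.008 ] [ -34.5 -118.6    8. ]
baseR [ 0.5051 -0.282   0.008 ] [  40.8 -118.3    8. ]
baseLtop [ 0.493  -0.1187  0.008 ] [-35.   26.8   8. ]
baseRtop [ 0.5615 -0.148   0.008 ] [39.5 27.1  8. ]
white [ 0.4729 -0.2614  0.113 ] [   3.1 -112.2  113. ]
nearb [ 0.4825 -0.2247  0.113 ] [ -2.7 -74.8 113. ]
farb [ 0.4841 -0.2485  0.113 ] [  8.2 -95.9 113. ]
tcp [ 2.000e-01 -1.416e+02  2.222e+02]
[[320.80904659 253.05432413]]
```

{"method": "inch_along", "body": {"ticks": [[[0, 0.0028, 0.04, 0], [0, 0, 0.04, 0], [0, 0, 0.04, 0], [0, 0, 0.04, 0], [0, 0, 0, 0]]]}}

```text
time: 2.15
position: [0.4549, -0.2876, 0.0541]
tool_rot: [0.836, 0.548, -0.002, -0.009]
ft_force: [-0.7, 1.6, -0.2]
grip_width: 0.0003
grip_force: 0.0
```

{"method": "inch_along", "body": {"ticks": [[[0.01, 0, 0, 0], [0.006, 0, 0, 0], [0.006, 0, 0, 0], [0.006, 0, 0, 0], [0.006, 0, 0, 0], [0.006, 0, 0, 0], [0.006, 0, 0, 0], [0.006, 0, 0, 0], [0, 0, 0, 0]]]}}

```text
time: 2.9
position: [0.4815, -0.2411, 0.0629]
tool_rot: [0.835, 0.55, 0.0, -0.0]
ft_force: [0.5, 0.0, 0.8]
grip_width: 0.0006
grip_force: 0.0
```

{"method": "inch_along", "body": {"ticks": [[[0.003, 0, 0, 0], [0.003, 0, 0, 0], [0, 0, 0, 0]]]}}

```text
time: 3.15
position: [0.4835, -0.2366, 0.0624]
tool_rot: [0.836, 0.549, 0.0, -0.0]
ft_force: [-0.4, -0.1, 1.0]
grip_width: 0.0008
grip_force: 0.1
```

{"method": "inch_along", "body": {"ticks": [[[0.0015, 0, 0, 0], [0, 0, 0, 0]]]}}

```text
time: 3.32
position: [0.4843, -0.2363, 0.0626]
tool_rot: [0.836, 0.549, -0.0, 0.001]
ft_force: [-1.9, -3.6, 0.8]
grip_width: 0.0007
grip_force: 1.5
```

{"method": "inch_along", "body": {"ticks": [[[0.0015, 0, 0, 0], [0, 0, 0, 0]]]}}

```text
time: 3.48
position: [0.4852, -0.2363, 0.0631]
tool_rot: [0.835, 0.55, -0.0, 0.002]
ft_force: [-3.4, -5.8, 2.3]
grip_width: 0.0002
grip_force: 3.2
```

{"method": "inch_along", "body": {"ticks": [[[0.0015, 0, 0, 0], [0, 0, 0, 0]]]}}

```text
time: 3.65
position: [0.4861, -0.2362, 0.0635]
tool_rot: [0.835, 0.55, -0.001, 0.003]
ft_force: [-3.4, -9.6, 4.0]
grip_width: 0.0002
grip_force: 4.9
```

{"method": "inch_along", "body": {"ticks": [[[0.0015, 0, 0, 0], [0, 0, 0, 0], [0, 0, 0, 0]]]}}

```text
time: 3.9
position: [0.4862, -0.2361, 0.0637]
tool_rot: [0.835, 0.55, -0.001, 0.004]
ft_force: [-6.6, -12.6, 4.6]
grip_width: 0.0005
grip_force: 7.1
```

Run:
```python
from h import *
i,c=cam("wrist"); print(c); cv2.imwrite("pics/w2.png",cv2.resize(i[:320,220:430,::-1],None,fx=1.8,fy=1.8,interpolation=cv2.INTER_CUBIC));
```

```text
(336.020695847042, 320.4418205402322, 195.41024661808243, array([ 0.51891427, -0.15790564,  0.22575463]), array([ 0.96751221, -0.19946353, -0.02916455,  0.15259048]))
```

View pics/w2.png

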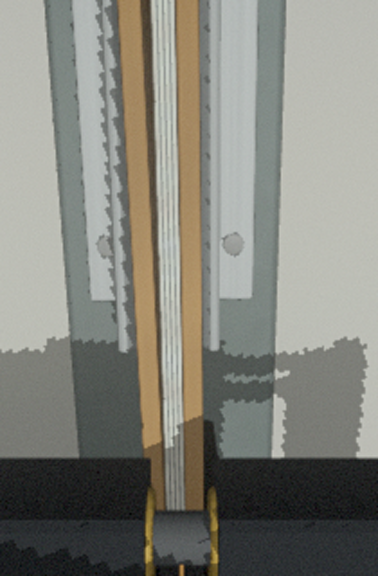

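The three board ends reach the fingers at crop row ~510, and the resistance is a stiff 14 N. I'll back off, rise and check the ends.

{"method": "inch_along", "body": {"ticks": [[[-0.01, 0, 0, 0], [-0.025, -0.0025, 0, 0], [-0.02, 0, 0, 0], [0, 0, -0.04, 0], [0, 0, -0.04, 0], [0, 0, -0.04, 0], [0, 0, -0.04, 0], [0, 0, 0, 0], [0, 0, 0, 0]]]}}

```text
time: 4.7
position: [0.4628, -0.2816, 0.2249]
tool_rot: [0.836, 0.549, 0.001, 0.002]
ft_force: [-0.7, 0.9, -0.7]
grip_width: 0.0006
grip_force: 0.0
```

Run:
```python
from h import *
i,c=cam("wrist"); print(c); cv2.imwrite("pics/w3.png",cv2.resize(i[0:170,260:390,::-1],None,fx=3.5,fy=3.5,interpolation=cv2.INTER_CUBIC));
```

```text
(336.020695847042, 320.4418205402322, 195.41024661808243, array([ 0.49524457, -0.20421584,  0.38747906]), array([ 0.96763525, -0.20091643, -0.02839945,  0.15002695]))
```

View pics/w3.png

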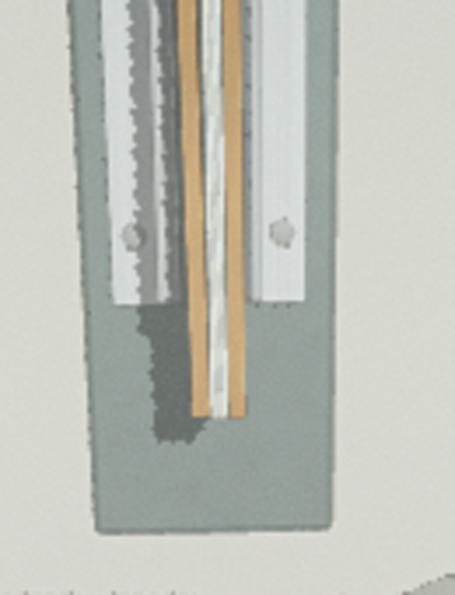

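Run:
```python
from h import *
c=(336.02,320.44,195.41,[0.49524457,-0.20421584,0.38747906],[0.96763525,-0.20091643,-0.02839945,0.15002695])
p=[.5175,-.1573,-.4075]
def st(w): return (R.from_euler("z",-p[2]).apply(w-[p[0],p[1],0])*1000).round(1)
for n,u,v,z in(("baseL",97,532,.008),("baseR",331,527,.008),("BL",69,20,.008),("BR",338,20,.008),("endL",192,416,.113),("endmid",219,417,.113),("endR",246,416,.113),("topmid",213,5,.113)):
    print(n,st(ray(c,(260+u/3.5,v/3.5),z)))
```

```text
baseL [ -37.1 -120.1    8. ]
baseR [  38.9 -118.6    8. ]
BL [-40.6  28.    8. ]
BR [36.6 28.   8. ]
endL [ -4.9 -74.6 113. ]
endmid [  1.3 -74.8 113. ]
endR [  7.5 -74.6 113. ]
topmid [ -0.    8.6 113. ]
```

{"method": "inch_along", "body": {"ticks": [[[0.036, -0.003, 0, 0], [0.036, -0.003, 0, 0], [0.036, -0.003, 0, 0], [0.036, -0.003, 0, 0], [0.036, -0.003, 0, 0], [0.036, -0.003, 0, 0], [0.036, -0.003, 0, 0], [0.036, -0.003, 0, 0], [0.036, -0.003, 0, 0], [0.036, -0.003, 0, 0], [0.036, -0.003, 0, 0], [0, 0, 0, -0.1214], [0, 0, 0, -0.1214], [0, 0, 0, -0.1214], [0, 0, 0, -0.1214], [0, 0, 0, -0.1214], [0, 0, 0, 0], [0, 0, 0, 0]]], "aperture": 0.087}}

```text
time: 6.25
position: [0.5872, 0.0958, 0.2203]
tool_rot: [0.635, 0.773, -0.001, -0.002]
ft_force: [-0.5, -0.5, 0.5]
grip_width: 0.087
grip_force: 0.0
```

Run:
```python
from h import *
i,c=cam("wrist"); print(c); cv2.imwrite("pics/w4.png",cv2.resize(i[0:250,160:480,::-1],None,fx=2.4,fy=2.4,interpolation=cv2.INTER_CUBIC));
```

```text
(336.020695847042, 320.4418205402322, 195.41024661808243, array([0.57201181, 0.17786148, 0.383074  ]), array([0.98369978, 0.09684031, 0.01238025, 0.151008  ]))
```

View pics/w4.png

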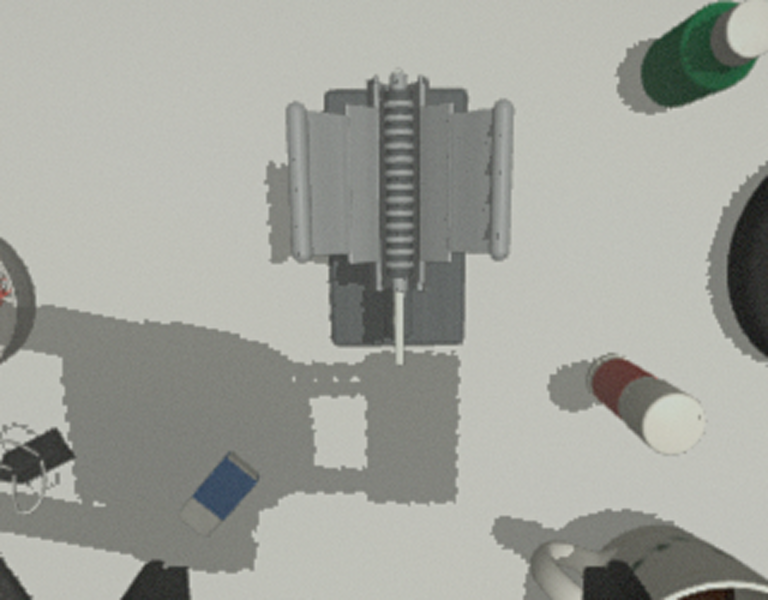

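Boards are flush at −74.6 mm. The clip on the sign has rolls from (296,108) to (302,258) and (505,105) to (500,255) in the crop, and the spring axis runs (398,75)–(401,290). Glue stick (660,410) and green bottle are well clear.

Run:
```python
from h import *
c=(336.02,320.44,195.41,[0.57201181,0.17786148,0.383074],[0.98369978,0.09684031,0.01238025,0.151008])
W=lambda u,v,z: ray(c,(160+u/2.4,v/2.4),z)
a0,a1,b0,b1=W(297,108,.136),W(302,258,.136),W(505,105,.136),W(500,255,.136)
h0,h1=W(398,75,.112),W(401,290,.112); e=W(400,362,.085)
for n in("a0","a1","b0","b1","h0","h1","e"): print(n,globals()[n].round(4))
m=(a0+a1+b0+b1)/4; hm=(h0+h1)/2; print("mid",m,"hinge",hm)
for d in((a0-a1),(b0-b1),(h0-h1),(h0-e)): print(np.arctan2(d[1],d[0]).round(3),np.linalg.norm(d).round(4))
print("sep",np.linalg.norm((a0+a1-b0-b1)/2))
r=R.from_quat([.635,.773,-.001,-.002]); x=r.as_matrix(); print("phi",np.arctan2(x[1,0],x[0,0]))
for q in (m,hm): print("tool delta",x.T@(q-[.5872,.0958,.2203]))
```

```text
a0 [0.5409 0.2012 0.136 ]
a1 [0.549  0.1611 0.136 ]
b0 [0.5981 0.2133 0.136 ]
b1 [0.6064 0.1734 0.136 ]
h0 [0.5666 0.2186 0.112 ]
h1 [0.5804 0.1558 0.112 ]
e [0.5861 0.1278 0.085 ]
mid [0.57358081 0.18726929 0.136     ] hinge [0.57350287 0.1871991  0.112     ]
1.77 0.0409
1.775 0.0408
1.786 0.0644
1.782 0.0968
sep 0.05861965756865752
phi 1.7661912508498807
tool delta [0.09221932 0.00474394 0.08444937]
tool delta [0.0921219  0.00475184 0.1084494 ]
```

{"method": "inch_along", "body": {"ticks": [[[0.031, 0.0016, 0, 0], [0.031, 0.0016, 0, 0], [0.0302, 0.0015, 0, 0], [0, 0, 0.03, 0], [0, 0, 0.03, 0], [0, 0, 0.03, 0], [0, 0, 0.013, 0], [0, 0, 0, 0], [0, 0, 0, 0], [0, 0, 0, 0]]]}}

```text
time: 7.13
position: [0.5758, 0.187, 0.1203]
tool_rot: [0.634, 0.773, 0.001, 0.001]
ft_force: [0.4, 0.4, 0.3]
grip_width: 0.0872
grip_force: 0.0
```

{"method": "inch_along", "body": {"ticks": [[[0, 0, 0, 0], [0, 0, 0, 0]]]}}

```text
time: 7.3
position: [0.576, 0.187, 0.1211]
tool_rot: [0.634, 0.774, 0.001, 0.001]
ft_force: [0.5, -0.2, -1.2]
grip_width: 0.0874
grip_force: 0.0
```

{"method": "inch_along", "body": {"ticks": [[[0, 0, 0, 0]]]}}

```text
time: 7.38
position: [0.5757, 0.187, 0.1208]
tool_rot: [0.633, 0.774, 0.001, 0.001]
ft_force: [-0.3, -0.2, -0.4]
grip_width: 0.0868
grip_force: 0.0
```

{"method": "inch_along", "body": {"ticks": [[[0, -0.0022, 0.003, 0], [0, 0, 0, 0], [0, 0, 0, 0], [0, 0, 0, 0], [0, 0, 0, 0], [0, 0, 0, 0]]], "aperture": 0.06, "clamp_n": 30}}

```text
time: 7.88
position: [0.5728, 0.1865, 0.1165]
tool_rot: [0.633, 0.774, 0.0, 0.0]
ft_force: [-0.1, 1.1, -0.7]
grip_width: 0.0616
grip_force: 7.1
```

Run:
```python
from h import *
i,c=cam("wrist"); np.save("w5.npy",i); print(c); cv2.imwrite("pics/w5.png",cv2.resize(i[60:360,140:500,::-1],None,fx=2,fy=2,interpolation=cv2.INTER_CUBIC));
```

```text
(336.020695847042, 320.4418205402322, 195.41024661808243, array([0.55663729, 0.26861346, 0.27913662]), array([0.98347307, 0.09807219, 0.01487465, 0.15146391]))
```

View pics/w5.png

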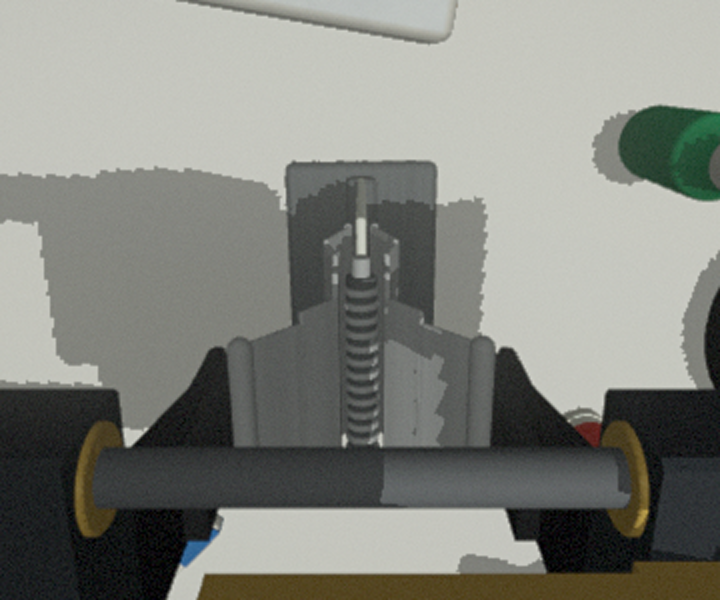

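The fingers grip both rolls (at 240 and 482) symmetrically, 7 N. Now squeeze further.

{"method": "inch_along", "body": {"ticks": [[[0, 0, 0, 0], [0, 0, 0, 0], [0, 0, 0, 0], [0, 0, 0, 0], [0, 0, 0, 0]]], "aperture": 0.050, "clamp_n": 30}}

```text
time: 8.35
position: [0.5728, 0.1865, 0.1165]
tool_rot: [0.633, 0.774, 0.0, -0.0]
ft_force: [-0.5, -0.2, -0.5]
grip_width: 0.0503
grip_force: 9.5
```

{"method": "inch_along", "body": {"ticks": [[[0, 0, 0, 0], [0, 0, 0, 0], [0, 0, 0, 0], [0, 0, 0, 0], [0, 0, 0, 0], [0, 0, 0, 0]]], "aperture": 0.040, "clamp_n": 30}}

```text
time: 8.85
position: [0.5728, 0.1865, 0.1165]
tool_rot: [0.633, 0.774, -0.0, -0.0]
ft_force: [0.3, -0.1, -0.7]
grip_width: 0.04
grip_force: 11.3
```

{"method": "inch_along", "body": {"ticks": [[[0, 0, -0.01, 0], [0, 0, -0.02, 0], [0, 0, -0.02, 0], [0, 0, -0.02, 0], [0, 0, -0.02, 0], [0, 0, -0.02, 0], [0, 0, -0.02, 0], [0, 0, -0.01, 0], [0, 0, 0, 0], [0, 0, 0, 0], [0, 0, 0, 0]]]}}

```text
time: 9.77
position: [0.5718, 0.1864, 0.2554]
tool_rot: [0.633, 0.774, -0.001, -0.001]
ft_force: [-0.8, 1.0, -0.6]
grip_width: 0.0409
grip_force: 11.2
```

Run:
```python
from h import *
S=[cam(n)[0][:,:,::-1] for n in("wrist","side")]
a=cv2.resize(S[0][60:310,140:500],None,fx=1.1,fy=1.1); b=cv2.resize(S[1][100:250,250:450],None,fx=2,fy=2,interpolation=cv2.INTER_CUBIC)
H=max(a.shape[0],b.shape[0]); pad=lambda x:cv2.copyMakeBorder(x,0,H-x.shape[0],0,0,cv2.BORDER_CONSTANT)
cv2.imwrite("pics/w6.png",np.hstack([pad(a),pad(b)]))
```

```text
(no output)
```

View pics/w6.png

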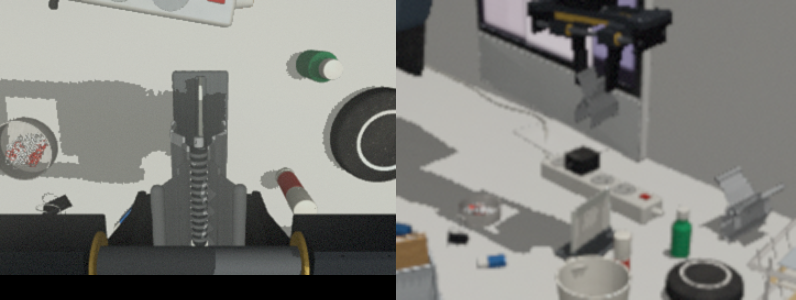

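The clip hangs level and open under the fingers at (590,95), and the sign is clear. Moving to the stand.

{"method": "inch_along", "body": {"ticks": [[[-0.01, -0.0044, 0, 0], [-0.0245, -0.0104, 0, 0], [-0.0245, -0.0104, 0, 0], [-0.0245, -0.0104, 0, 0], [-0.0245, -0.0104, 0, 0], [-0.0245, -0.0104, 0, 0], [-0.0245, -0.0104, 0, 0], [-0.0245, -0.0104, 0, 0], [-0.0245, -0.0104, 0, 0], [-0.0245, -0.0104, 0, 0], [-0.0245, -0.0104, 0, 0], [-0.0245, -0.0104, 0, 0], [-0.0245, -0.0104, 0, 0], [-0.0245, -0.0104, 0, 0], [-0.0245, -0.0104, 0, 0], [-0.0245, -0.0104, 0, 0], [-0.0145, -0.006, 0, 0], [0, 0, 0, 0]]]}}

```text
time: 11.37
position: [0.4861, -0.2344, 0.2559]
tool_rot: [0.635, 0.773, -0.001, 0.0]
ft_force: [0.2, -0.1, 0.1]
grip_width: 0.0403
grip_force: 11.2
```

{"method": "inch_along", "body": {"ticks": [[[0, 0, 0, 0.1], [0, 0, 0, 0.1], [0, 0, 0, 0.1], [0, 0, 0, 0.1], [0, 0, 0, 0.1], [0, 0, 0, 0.097], [0, 0, 0, 0], [0, 0, 0, 0]]]}}

```text
time: 12.03
position: [0.4867, -0.23, 0.2561]
tool_rot: [0.832, 0.555, -0.0, -0.001]
ft_force: [-0.4, -0.8, -0.9]
grip_width: 0.0402
grip_force: 11.2
```

Create b.py:
```python
from h import *
from rig import robot
i,c=cam("wrist"); o=robot.get_obs()
h=cv2.cvtColor(i,cv2.COLOR_RGB2HSV).astype(int)
br=(h[...,0]>8)&(h[...,0]<22)&(h[...,1]>80)&(h[...,2]>90)
L=[];Rr=[]
for v in range(2,200,6):
    u=np.where(br[v,250:400])[0]+250
    if len(u)>4: print(v,u.min(),u.max(),len(u),end=" | "); L.append(ray(c,(u.min(),v+.5),.113)); Rr.append(ray(c,(u.max()+1,v+.5),.113))
L=np.array(L);Rr=np.array(Rr);M=(L+Rr)/2
print("\nwidth",np.linalg.norm(L-Rr,axis=1).round(4))
m=R.from_quat(o["tool_rot"]).as_matrix(); T=(M-o["position"])@m
k=np.polyfit(T[:,0],T[:,1],1); print("tool-frame line dy=",k[1],"slope",k[0]); print(T[:,:2].round(4).tolist())
print(o["position"],o["tool_rot"],o["grip_force"],o["grip_width"])
```

```bash
python3 b.py
```

```text
2 311 326 7 | 8 311 327 9 | 14 311 327 9 | 20 311 327 9 | 26 311 327 9 | 32 312 327 8 | 38 312 327 8 | 44 312 327 8 | 50 312 326 8 | 56 312 326 8 | 62 313 326 7 | 68 313 327 8 | 74 313 327 8 | 80 313 327 8 | 86 313 327 8 | 92 313 327 9 | 98 314 327 8 | 104 314 327 8 | 110 314 327 8 | 116 314 327 8 | 122 314 327 8 | 128 314 327 8 | 134 314 327 8 | 140 315 327 8 | 146 315 327 8 | 152 315 327 8 | 158 315 327 8 | 164 315 327 8 | 170 315 327 8 | 176 316 327 7 | 
width [0.0129 0.0138 0.0139 0.0139 0.014  0.0132 0.0133 0.0134 0.0126 0.0127
 0.0119 0.0128 0.0129 0.0129 0.013  0.0131 0.0122 0.0123 0.0124 0.0124
 0.0125 0.0126 0.0126 0.0118 0.0119 0.0119 0.012  0.0121 0.0121 0.0113]
tool-frame line dy= 0.0011203172726023279 slope -0.01555014523265986
[[0.1508, -0.0014], [0.1465, -0.001], [0.1421, -0.001], [0.1377, -0.001], [0.1332, -0.001], [0.1287, -0.0006], [0.1242, -0.0006], [0.1196, -0.0006], [0.115, -0.0011], [0.1103, -0.0011], [0.1056, -0.0006], [0.1008, -0.0002], [0.096, -0.0002], [0.0911, -0.0002], [0.0862, -0.0002], [0.0813, -0.0002], [0.0762, 0.0002], [0.0712, 0.0002], [0.066, 0.0002], [0.0609, 0.0002], [0.0556, 0.0002], [0.0504, 0.0002], [0.045, 0.0002], [0.0396, 0.0007], [0.0342, 0.0007], [0.0286, 0.0007], [0.0231, 0.0007], [0.0174, 0.0007], [0.0117, 0.0007], [0.006, 0.0012]]
[ 0.48679571 -0.23007495  0.25618587] [ 8.32181668e-01  5.54502778e-01 -1.58996186e-04 -5.61208604e-04] 11.171679496765137 0.0405550706852045
```

{"method": "inch_along", "body": {"ticks": [[[0.02, 0, 0, -0.0155], [0.03, 0, 0, 0], [0.0285, 0.001, 0, 0], [0, 0, 0, 0], [0, 0, 0, 0], [0, 0, 0.02, 0], [0, 0, 0.02, 0], [0, 0, 0, 0], [0, 0, 0, 0], [0, 0, 0, 0]]]}}

```text
time: 12.92
position: [0.518, -0.1592, 0.2172]
tool_rot: [0.829, 0.56, 0.0, 0.001]
ft_force: [0.1, 0.2, -0.7]
grip_width: 0.04
grip_force: 11.1
```

```bash
python3 b.py
```

```text
104 309 326 10 | 110 309 326 10 | 116 309 326 10 | 122 309 325 9 | 128 310 325 8 | 134 310 325 8 | 140 310 325 8 | 146 310 325 9 | 152 310 325 9 | 158 310 325 9 | 164 310 325 9 | 170 310 325 9 | 176 311 325 8 | 182 311 325 8 | 
width [0.0138 0.0139 0.014  0.0132 0.0125 0.0126 0.0127 0.0127 0.0128 0.0129
 0.0129 0.013  0.0123 0.0123]
tool-frame line dy= -0.002267176725345202 slope -0.003343257484904437
[[0.0726, -0.0024], [0.0681, -0.0024], [0.0636, -0.0024], [0.0591, -0.0028], [0.0544, -0.0024], [0.0498, -0.0024], [0.0451, -0.0024], [0.0403, -0.0024], [0.0355, -0.0025], [0.0306, -0.0025], [0.0257, -0.0025], [0.0207, -0.0025], [0.0157, -0.0021], [0.0106, -0.0021]]
[ 0.51827966 -0.15926358  0.21759705] [8.28718197e-01 5.59665142e-01 4.03497419e-04 9.56717213e-04] 11.121197193861008 0.04062683271399076
```

{"method": "inch_along", "body": {"ticks": [[[-0.001, -0.0022, 0, 0], [0, 0, 0.015, 0], [0, 0, 0.015, 0], [0, 0, 0.01, 0], [0, 0, 0, 0], [0, 0, 0, 0], [0, 0, 0, 0]]]}}

```text
time: 13.55
position: [0.5158, -0.1587, 0.1773]
tool_rot: [0.829, 0.56, 0.0, 0.001]
ft_force: [-0.2, 0.6, -0.4]
grip_width: 0.0403
grip_force: 11.1
```

```bash
python3 b.py
```

```text
104 310 330 11 | 110 310 330 11 | 116 310 330 11 | 122 311 330 10 | 128 311 330 10 | 134 311 330 10 | 140 311 330 10 | 146 311 330 11 | 152 311 329 11 | 158 311 329 11 | 164 311 329 11 | 170 311 329 11 | 176 312 329 10 | 182 312 329 10 | 188 312 329 7 | 
width [0.0137 0.0138 0.0138 0.0133 0.0133 0.0134 0.0135 0.0135 0.0129 0.013
 0.0131 0.0131 0.0125 0.0126 0.0127]
tool-frame line dy= 8.388223036487313e-05 slope -0.0023296978773433147
[[0.0743, -0.0002], [0.0705, -0.0002], [0.0667, -0.0002], [0.0628, 0.0001], [0.0589, 0.0001], [0.0549, 0.0001], [0.0509, 0.0001], [0.0469, 0.0001], [0.0428, -0.0002], [0.0386, -0.0002], [0.0344, -0.0002], [0.0302, -0.0002], [0.0259, 0.0001], [0.0216, 0.0001], [0.0172, 0.0001]]
[ 0.51593316 -0.15879543  0.17743312] [8.28601639e-01 5.59837841e-01 4.39754018e-04 8.50450056e-04] 11.134181767702103 0.03998363854324656
```

Centred to about 0.1 mm. Descending the last 37 mm to TCP 0.140.

{"method": "inch_along", "body": {"ticks": [[[0, 0, 0.007, 0], [0, 0, 0.008, 0], [0, 0, 0.008, 0], [0, 0, 0.008, 0], [0, 0, 0.006, 0], [0, 0, 0, 0], [0, 0, 0, 0], [0, 0, 0, 0]]]}}

```text
time: 14.27
position: [0.5154, -0.1585, 0.1395]
tool_rot: [0.829, 0.56, 0.0, 0.0]
ft_force: [0.1, 0.5, -0.5]
grip_width: 0.0404
grip_force: 11.1
```

```bash
python3 b.py | tail -4
```

Run:
```python
from h import *
# roof/hinge check: where would hinge barrel underside and lips appear; save side+scene crops
for n in("side","scene"): np.save(n+"9.npy",cam(n)[0])
a=np.load("side9.npy").astype(int); 
P=lambda x,y,z: proj(CAL["side"],world([.5159,-.1588,-.385],[[x,y,z]]))[0].round(1)
for y in(-34,0,34): print(y,"lip",P(16,y,93),"boardtop",P(6,y,113),"hinge",P(0,y,124),"roof",P(0,y,119))
u=int(P(16,-34,93)[0])
for uu in(u-6,u+2,u+8): print(uu,[(v,*a[v,uu]) for v in range(205,250,2)])
```

```text
 0.0133 0.0133 0.0134 0.0129]
tool-frame line dy= 0.00011392039701078309 slope 0.0048024839538808135
[[0.0728, 0.0003], [0.0696, 0.0003], [0.0663, 0.0003], [0.0631, 0.0006], [0.0598, 0.0006], [0.0564, 0.0006], [0.053, 0.0006], [0.0496, 0.0003], [0.0462, 0.0003], [0.0427, 0.0003], [0.0392, 0.0003], [0.0356, 0.0003], [0.032, 0.0003], [0.0284, 0.0]]
[ 0.51557209 -0.15859558  0.13974166] [8.28619880e-01 5.59811562e-01 1.46745702e-04 2.95515541e-04] 11.134337335824966 0.04064455280763956
-34 lip [224.2 233.4] boardtop [222.7 224.7] hinge [221.8 219.8] roof [222.1 221.5]
0 lip [237.8 230.9] boardtop [236.4 222.3] hinge [235.5 217.4] roof [235.8 219.1]
34 lip [251.2 228.5] boardtop [249.8 219.9] hinge [249.  215.1] roof [249.2 216.8]
218 [(205, np.int64(55), np.int64(54), np.int64(54)), (207, np.int64(113), np.int64(112), np.int64(109)), (209, np.int64(92), np.int64(94), np.int64(92)), (211, np.int64(38), np.int64(46), np.int64(57)), (213, np.int64
[... 2569 characters left out ...]
64(104), np.int64(105), np.int64(105)), (225, np.int64(103), np.int64(105), np.int64(104)), (227, np.int64(98), np.int64(99), np.int64(99)), (229, np.int64(98), np.int64(98), np.int64(97)), (231, np.int64(94), np.int64(96), np.int64(95)), (233, np.int64(111), np.int64(98), np.int64(82)), (235, np.int64(113), np.int64(86), np.int64(54)), (237, np.int64(113), np.int64(89), np.int64(60)), (239, np.int64(109), np.int64(109), np.int64(107)), (241, np.int64(111), np.int64(114), np.int64(114)), (243, np.int64(115), np.int64(119), np.int64(120)), (245, np.int64(117), np.int64(120), np.int64(121)), (247, np.int64(117), np.int64(120), np.int64(121)), (249, np.int64(119), np.int64(122), np.int64(123))]
```

```bash
python3 -c "
from rig import robot
print(robot.get_obs()['ft_force']); print(robot.hand_in())"
```

```text
[-0.78707954 -0.63366048 -1.05380931]
the job is handed in; nothing more can be done
None
```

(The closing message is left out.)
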